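# Roll a lens barrel onto the focus line and take its record picture

## Task

Roll the chrome lens barrel that lies on the blue mat onto the white line in front of the bench camera by pushing its upper half sideways with a fingertip, so that it comes to rest lengthwise along the line, centred over it. Then take its record picture: press the orange shutter button on top of the camera right down and let it go. Do not lift, pinch or drag the barrel, do not press the shutter before the barrel lies on the line, and leave everything else where it stands.

Things in the scene. Friction and masses are not known exactly. Their poses are not given: they have to be found in the camera images.
- mat: Teal-blue soft rubber repair mat, 300 (its x) by 310 (its y) by 3 mm, fixed. Origin: centre of its underside, z up. A white line, 4 mm wide, 290 mm long, is printed on it along its y axis at x = 0. The barrel's rolling drag on it is about 4 percent of its weight: pushed at 20 mm/s or less it stops within 2 mm when the finger stops. The camera stands off its -y edge.
- barrel: Loose chrome lens barrel, a cylinder with black ribbed band, 56 mm diameter, 100 mm long, 0.2 kg, lying about parallel to the line, 90 to 112 mm to either side. Origin: middle of its axis, 31 mm above the bench. y: its axis; z: up at the start, turns as it rolls. Polished and slippery: a level push 2 to 10 mm above the axis, at mid length, rolls it on ahead of the finger; nearer the crown the finger may stick and wedge.
- camera: Black and chrome camera on clamp and base plate, fixed: body 125 (its x) by 36 (y) by 75 mm, flat top 99 mm above the bench. Its lens (58 mm diameter, 50 mm long, axis 60 mm up) looks along +y, along the line. Origin: on the bench under the body, 235 mm from the mat's centre towards the mat's -y; axes parallel to the mat's. Shoe and dial on its top are under 5 mm high, 40 mm and more from the button.
- shutter_top (a point): Centre of the top face of the orange shutter button (15 mm diameter) on the camera's top, 107 mm above the bench when released; it stands 8 mm proud of the camera's top. It moves down with the button.
- shutter (a joint): The shutter button's travel: 0 released, 0.004 m fully down. A spring returns it; it starts to move at 1.3 N and is fully down at 4.1 N. It counts as pressed beyond 0.003.
- lens: Bystander: black camera lens standing upright on the mat on the other side of the line from the barrel, 62 mm diameter, 66 mm high, loose. Origin: centre of its underside.
- film_can: Bystander: black film can with grey lid, 33 mm diameter, 51 mm high, loose, standing on the mat's +y edge strip, 126 mm from the mat's centre line. Origin: centre of its underside.
- lens_cap: Bystander: flat black lens cap, 48 mm diameter, 8 mm thick, loose, on the mat's +y edge strip, 126 mm from the centre line. Origin: centre of its underside.
- jar: Bystander: clear jar with yellow lid, 54 mm diameter, 62 mm high, loose on the bench left of the mat. Origin: centre of its underside.
- screwdriver: Bystander: screwdriver with a red handle, 170 mm long, lying on the bench left of the mat. Origin under it, x along its length.
- old_camera: Bystander: brown and chrome camera, 115 by 34 by 72 mm with a short lens, standing loose right of the mat, nearer the robot than the bench camera. Origin: centre of its underside.

How it is judged:
By the outcome, as a careful person would: the job done as asked, in the order asked, and still so for the second after the job is handed in, with the robot touching nothing.
It also fails if it takes over 42 s, if anything falls off the work surface, if the arm or the gripper's body presses on something with over 40 N, if the wrist force passes 120 N, or if a joint passes its speed limit or range.

## Robot

A 6-joint arm with a two-finger parallel gripper is mounted at the origin on the work surface. World frame = base frame: x ahead of the robot, y to its left, z up, the work surface at z = 0. Lengths are in mm, angles in rad, forces in N, time in s.
With the tool pointing down it reaches from about 350 to 875 mm from the base axis. Payload 4.2 kg.
Tool frame: the origin (TCP) lies at the very end of the fingers, on their centre line; the grasp point (between the pads) lies 19 mm behind it (manip.grip_depth is the distance from the TCP to the grasp point, in mm); z points along the fingers, x is the direction in which the jaws open and shut, and the axes are right-handed (so a half turn about z gives the same grasp; the last joint's range is limited). The gripper opens to 85 mm and grips with 20 to 120 N. Pads are 22 mm wide; open, the fingers measure 114 mm over their backs; the gripper's body (76 mm by 85 mm) begins 54 mm behind the grasp point. The pads swing forward as they close: fully open they stand 13 mm farther back than shut.
Start: joints at [1.485, 0.385, 0.008, 0, -1.194, -0.259], TCP at [211.222, 588.204, 231.312] pointing down, gripper open.
Joint ranges: [-3.14, 3.14], [-1.21, 2.06], [-1.07, 1.41], [-3.16, 2.05], [-2.99, -0.16], [-3.1, 3.1]. Speed limits (rad/s): [2.79, 2.79, 3.14, 3.14, 3.14, 3.14].

## Interface

Orientations are given as a 3x3 rotation matrix whose columns are the frame's x, y, z axes.
In Python, from rig import manip, vision, models gives the robot as it stands.
- The arm moves only by the shell command python3 -m handwheel 'ROWS'. ROWS is JSON, a list of rows, each an object of numbers: "tx", "ty", "tz": the shift along the tool's x, y, z in mm; "turn": the turn about the tool's z in degrees; "claw": the closure, from 0 (fully open) to 1 (shut). A call has 1 to 12 rows; each row shifts and turns the commanded pose from where the row before left it, along the tool's axes as they then stand; what a row does not reach is not made up. A row lasts 1/10 s, in which the tool goes at most 50 mm and 8.59 degrees, less where a joint would pass 70% of its speed; a pose out of reach is approached as far as the arm can. A call with a gripper value outside its range is refused whole. The fingers move at their own pace and stop on an object; the grip force is fixed at half the most. Time passes only in rows, so rows that do not move let the fingers close. It gives the time, the measured TCP pose, the force and the opening at its end, in the units of the state.
- manip.get_state(): the state, without advancing time (a new reading comes with each control period).
- vision.read_camera(name): name is "scene" or "top" or "wrist"; returns the picture (420x560x3 uint8, blue, green, red); there is no depth.
- vision.camera_info(name): a dict with "intrinsics" (3x3 intrinsics, pixels), "rvec" (rotation vector, rad) and "tvec" (3), from world to camera coordinates, as OpenCV has them. Camera axes: x right, y down, z forward; pixel columns grow to the right and rows downward; lengths in mm; the calibration is good to about 2 mm. A picture is of the moment at which its call begins: read the wrist's pose just before it. camera_info takes no time and is no camera call; for the wrist camera it gives the pose at the moment of the call.
- manip.hand_in(): hands the job in, once; it reports no verdict.
Trained networks look in the newest picture that a camera, given by its name, has taken for a name from the list of things; names that differ only in an ending like _2 or _b are one class to them, and where a whole thing is asked for, a point or a joint stands for the part that bears it (a point fixed in the world has none). Each returns a list of dicts, best first, with "conf" (0 to 1); they miss things now and then, are a little off and sometimes report something else, mostly with a low value. They report only what shows in the picture. A call takes as long as a camera call.
- models.search_frame(camera, target): "uv" ([column, row] in pixels, amid what is visible of it).
- models.mark_of(camera, target): "uv" ([column, row] in pixels: a listed point, or the origin of a listed thing).
The state is a dict: "clock": time; "joint_pos": joint angles; "dq": joint speeds; "tau": joint torques, N m; "tcp_pos": TCP position; "ee_rot": TCP orientation; "ft_force": force on the tool from outside, world axes, zero at the start; "torque": the same for the moment, N m; "width": finger opening in mm.
Only numpy, scipy, OpenCV 4.12 (cv2) and the standard library are available. Lean on these libraries where they do the work, as an engineer would, in place of code of your own. Each camera call takes 0.05 s, during which the arm holds its last target. There are 200 camera calls.

## Working session

There is one attempt and no reset: what is moved stays moved. The work goes in short steps, Python scripts to look and compute and a shell command to move; the robot and the scene stay as the last step left them, time stands still between calls to the robot, and variables do not carry over. Pictures are saved under pics/ and viewed, about 8 in all and at most 12, crops included, and the job is handed in when it is done.

```bash
ls; mkdir -p pics; cat > h.py <<'E'
import numpy as np,cv2
from rig import manip,vision,models
def ray(cam,uv,z):
    i=vision.camera_info(cam);K=np.array(i["intrinsics"],float);R=cv2.Rodrigues(np.array(i["rvec"],float))[0];t=np.array(i["tvec"],float).ravel()
    d=R.T@np.linalg.inv(K)@np.array([uv[0],uv[1],1.]);c=-R.T@t
    return c+d*(z-c[2])/d[2]
def proj(cam,P):
    i=vision.camera_info(cam)
    return cv2.projectPoints(np.array(P,float).reshape(-1,1,3),np.array(i["rvec"],float),np.array(i["tvec"],float),np.array(i["intrinsics"],float),None)[0].reshape(-1,2)
E
python3 - <<'E'
from h import *
a=vision.read_camera("top");b=vision.read_camera("scene")
cv2.imwrite("pics/top.png",a);cv2.imwrite("pics/scene.png",b)
Z=dict(mat=0,barrel=31,camera=0,shutter_top=107,lens=3,film_can=3,lens_cap=3,jar=0,old_camera=0,screwdriver=0)
for c in("top","scene"):
  for n,z in Z.items():
    for r in models.mark_of(c,n)[:2]: print(c,n,round(r["conf"],2),np.round(r["uv"]),np.round(ray(c,r["uv"],z)))
s=manip.get_state();print(s["clock"],np.round(s["ee_rot"],3),s["ft_force"],s["width"],manip.grip_depth)
E
```

```text
pics
top mat 0.93 [294. 212.] [554. -16.   0.]
top barrel 0.92 [295. 244.] [457. -18.  31.]
top camera 0.73 [370. 206.] [ 570. -244.    0.]
top shutter_top 0.45 [379. 187.] [ 608. -249.  107.]
top lens 0.71 [289. 179.] [655.  -2.   3.]
top film_can 0.57 [253. 237.] [479. 106.   3.]
top lens_cap 0.54 [248. 177.] [661. 122.   3.]
top jar 0.88 [169. 258.] [419. 355.   0.]
top jar 0.24 [153. 191.] [621. 409.   0.]
top old_camera 0.58 [430. 254.] [ 426. -417.    0.]
top screwdriver 0.8 [154. 195.] [610. 406.   0.]
scene mat 0.83 [269. 234.] [561. -14.   0.]
scene barrel 0.65 [296. 208.] [459. -24.  31.]
scene barrel 0.24 [221. 161.] [ 459. -355.   31.]
scene camera 0.74 [212. 198.] [ 573. -241.    0.]
scene camera 0.19 [399. 350.] [608. 404.   0.]
scene shutter_top 0.37 [195. 166.] [ 609. -254.  107.]
scene shutter_top 0.28 [435. 287.] [527. 402. 107.]
scene lens 0.6 [243. 251.] [653.  -1.   3.]
scene film_can 0.86 [329. 241.] [470. 103.   3.]
scene lens_cap 0.58 [272. 281.] [668. 118.   3.]
scene jar 0.66 [431. 288.] [419. 353.   0.]
scene old_camera 0.94 [219. 162.] [ 436. -400.    0.]
scene screwdriver 0.71 [400. 351.] [608. 406.   0.]
1.1 [[-0.338 -0.941  0.   ]
 [-0.941  0.338  0.   ]
 [-0.     0.    -1.   ]] [-0.01584721  0.27479605  0.10656302] 85.82182482950189 18.700000000000003
```

View picture.

View pics/top.png

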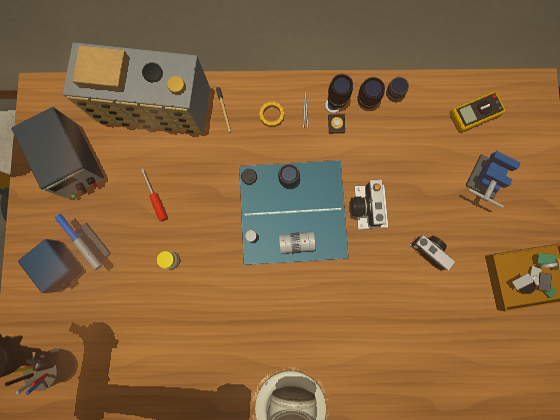

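View pics/scene.png

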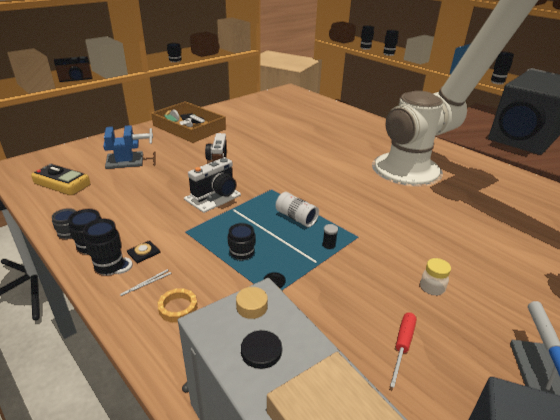

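Top view: line from px (245,213) to (342,209), barrel at (297,243) on the robot side, lens (289,176) across the line, and camera with orange button at (377,186). The scene view agrees. I'll move to a pose near the barrel, fingers shut.

```bash
python3 -m handwheel '[{"turn":-7.4,"claw":1},{"turn":-7.3,"claw":1},{"turn":-7.3,"claw":1},{"tx":47,"ty":-13,"claw":1},{"tx":47,"ty":-13,"claw":1},{"tx":47,"ty":-13,"claw":1},{"tx":47,"ty":-13,"claw":1},{"tx":47,"ty":-13,"claw":1},{"tx":47,"ty":-13,"claw":1},{"tx":47,"ty":-13,"claw":1},{"tx":47,"ty":-13,"claw":1},{"tx":47,"ty":-13,"claw":1}]'; python3 -m handwheel '[{"tx":47,"ty":-13,"claw":1},{"tx":47,"ty":-13,"claw":1},{"tx":47,"ty":-13,"claw":1},{"tx":47,"ty":-13,"claw":1},{"claw":1},{"claw":1}]'
python3 - <<'E'
from h import *
a=vision.read_camera("wrist");cv2.imwrite("pics/w1.png",a)
s=manip.get_state();print(s["clock"],s["tcp_pos"],np.round(s["ee_rot"],3),s["width"])
# line fit in saved top
t=cv2.imread("pics/top.png").astype(float)
P=[]
for c in range(250,338):
    col=t[200:224,c].min(1); w=np.clip(col-120,0,None)   # teal has low red
    if w.sum()>20: P.append(ray("top",[c,200+(w*np.arange(24)).sum()/w.sum()],3)[:2])
P=np.array(P);k=np.polyfit(P[:,1],P[:,0],1);print(len(P),"x=%.4f*y+%.1f"%tuple(k),np.std(P[:,0]-np.polyval(k,P[:,1])),P[0],P[-1])
for n,z in dict(barrel=31,mat=0,shutter_top=107).items():
    for r in models.mark_of("wrist",n)[:1]: print(n,r["conf"],r["uv"],ray("wrist",r["uv"],z))
E
```

```text
1.15 [211.22489405 588.21253169 231.29977275] [[-0.338 -0.941 -0.   ]
 [-0.941  0.338  0.   ]
 [-0.     0.    -1.   ]] 85.53484142868436
88 x=-0.0529*y+555.8 0.43638109784646983 [550.43996756 115.38795857] [ 564.02271619 -145.55163742]schema error: expected keys tx, ty, tz, turn, claw
schema error: expected keys tx, ty, tz, turn, claw
```

View pics/w1.png

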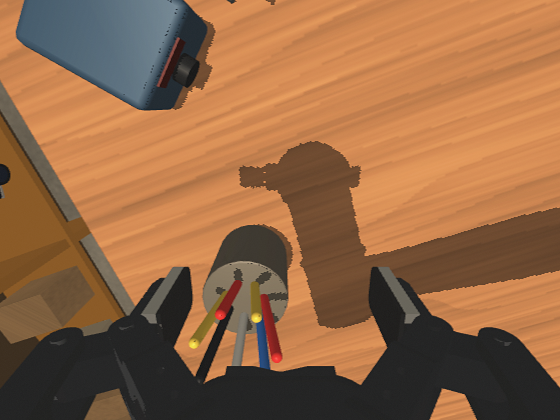

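```bash
python3 -m handwheel '[{"tx":0,"ty":0,"tz":-10,"turn":-7.6,"claw":1},{"tx":0,"ty":0,"tz":-10,"turn":-7.6,"claw":1},{"tx":0,"ty":0,"tz":0,"turn":-7.6,"claw":1},{"tx":47,"ty":-12,"tz":0,"turn":0,"claw":1},{"tx":47,"ty":-12,"tz":0,"turn":0,"claw":1},{"tx":47,"ty":-12,"tz":0,"turn":0,"claw":1},{"tx":47,"ty":-12,"tz":0,"turn":0,"claw":1},{"tx":47,"ty":-12,"tz":0,"turn":0,"claw":1},{"tx":47,"ty":-12,"tz":0,"turn":0,"claw":1},{"tx":47,"ty":-12,"tz":0,"turn":0,"claw":1},{"tx":47,"ty":-12,"tz":0,"turn":0,"claw":1},{"tx":47,"ty":-12,"tz":0,"turn":0,"claw":1}]'; python3 -m handwheel '[{"tx":47,"ty":-12,"tz":0,"turn":0,"claw":1},{"tx":47,"ty":-12,"tz":0,"turn":0,"claw":1},{"tx":47,"ty":-12,"tz":0,"turn":0,"claw":1},{"tx":47,"ty":-12,"tz":0,"turn":0,"claw":1},{"tx":0,"ty":0,"tz":0,"turn":0,"claw":1},{"tx":0,"ty":0,"tz":0,"turn":0,"claw":1}]'
python3 - <<'E'
from h import *
a=vision.read_camera("wrist");cv2.imwrite("pics/w2.png",a)
s=manip.get_state();print(s["clock"],s["tcp_pos"],np.round(s["ee_rot"],3),s["width"])
for n,z in dict(barrel=31,mat=0,shutter_top=107,lens=3).items():
    for r in models.mark_of("wrist",n)[:1]: print(n,r["conf"],r["uv"],ray("wrist",r["uv"],z))
E
```

```text
clock: 2.5
tcp_pos: [341.6, 169.7, 251.8]
ee_rot: [[0.054, -0.999, 0.001], [-0.999, -0.054, 0.001], [-0.001, -0.001, -1.0]]
ft_force: [1.2, 0.1, -0.1]
width: -0.1
clock: 3.1
tcp_pos: [399.4, -14.9, 251.3]
ee_rot: [[0.049, -0.999, -0.0], [-0.999, -0.049, 0.0], [-0.0, 0.0, -1.0]]
ft_force: [-0.0, 0.2, -0.1]
width: 0.2
3.15 [399.35593039 -13.83412187 251.33178547] [[ 0.052 -0.999  0.   ]
 [-0.999 -0.052  0.   ]
 [-0.    -0.    -1.   ]] -0.18606106386278362
mat 0.65 [284.0, 33.8] [555.35330782  -8.87579053   0.        ]
```

View pics/w2.png

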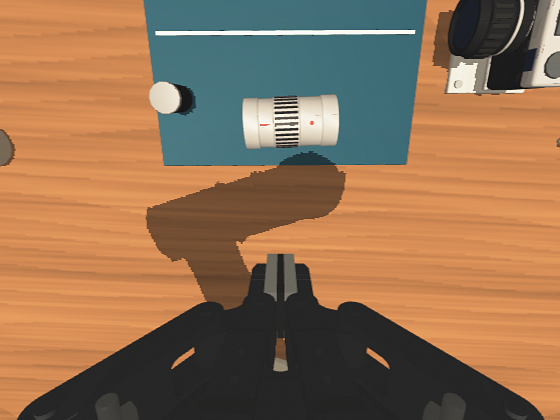

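The wrist view shows the barrel at px (243–339, 96–149), slightly yawed to the line at row 32, with the film can at (165,97). I'll fit the barrel's pose and the line.

```bash
cat >> h.py <<'E'
from scipy.optimize import minimize
def white(a,lo=110): return (a.min(2)>lo)
def fit(cam,a,g,pad=14):
    """barrel x,y,yaw (axis = (-sin,cos)) from hull of bright pixels near guess g"""
    th=np.linspace(0,2*np.pi,60)
    def pts(p):
        ax=np.array([-np.sin(p[2]),np.cos(p[2])]);n=np.array([ax[1],-ax[0]])
        return proj(cam,[[*(p[:2]+s*ax+28*np.cos(t)*n),31+28*np.sin(t)] for s in(-50,50) for t in th])
    S=8
    def msk(q): 
        m=np.zeros((420,560),np.uint8);cv2.fillConvexPoly(m,cv2.convexHull(np.round(q*256).astype(np.int32)),255,cv2.LINE_AA,8);return m/255.
    q=pts(g);roi=np.zeros((420,560),bool);x0,y0=np.maximum(q.min(0)-pad,0).astype(int);x1,y1=(q.max(0)+pad).astype(int);roi[y0:y1,x0:x1]=1
    m=(white(a)&roi).astype(np.uint8);m=cv2.morphologyEx(m,cv2.MORPH_OPEN,np.ones((5,5)))
    n,l,st,_=cv2.connectedComponentsWithStats(m);m=np.isin(l,[i for i in range(1,n) if st[i,4]>150])
    ys,xs=np.nonzero(m);T=msk(cv2.convexHull(np.c_[xs,ys].astype(np.float32)).reshape(-1,2))
    f=lambda p:np.abs(msk(pts(p))-T).sum()
    r=minimize(f,g,method="Nelder-Mead",options=dict(initial_simplex=[np.array(g)+d for d in([0,0,0],[6,0,0],[0,6,0],[0,0,.06])],xatol=.05,fatol=.5))
    return r.x,r.fun,T.sum()
def line(cam,a,p0,p1):
    """white line seen between world points p0,p1: fit x=k*y+b"""
    P=[]
    for s in np.linspace(0,1,80):
        w=np.array(p0)+s*(np.array(p1)-p0);xs=np.arange(-12,12.1,.5)
        uv=proj(cam,[[w[0]+d,w[1],3] for d in xs]).astype(np.float32)
        v=np.clip(cv2.remap(a.min(2).astype(np.float32),uv[:,:1],uv[:,1:],cv2.INTER_LINEAR).ravel()-110,0,None)
        if v.sum()>60:P.append([w[0]+(v*xs).sum()/v.sum(),w[1]])
    P=np.array(P);k=np.polyfit(P[:,1],P[:,0],1);r=P[:,0]-np.polyval(k,P[:,1]);o=abs(r)<2
    return np.polyfit(P[o,1],P[o,0],1),r[o].std(),len(P)
E
python3 - <<'E'
from h import *
i=vision.camera_info("wrist")
R=cv2.Rodrigues(np.array(i["rvec"]))[0];print("cam",np.round(-R.T@np.array(i["tvec"]).ravel()),np.round(R,2).tolist())
a=cv2.imread("pics/w2.png");t=cv2.imread("pics/top.png")
print(fit("wrist",a,[459,-20,.05]));print(fit("top",t,[459,-20,.05],8))
print(line("wrist",a,[550,100],[563,-140]))
print([ray("wrist",u,3) for u in([156,33],[415,32])])
E
```

```text
cam [479.  -8. 394.] [[0.05, -1.0, 0.0], [-0.95, -0.05, 0.32], [-0.32, -0.02, -0.95]]
(array([ 4.61167557e+02, -1.98008486e+01,  9.45796867e-02]), np.float64(114.35686274509804), np.float64(4968.658823529412))
(array([ 4.62646771e+02, -2.17187737e+01,  7.66899253e-02]), np.float64(69.45882352941176), np.float64(684.4431372549019))
(array([-5.96375333e-02,  5.55974309e+02]), np.float64(0.07818437253645845), 80)
[array([547.76906139, 134.99551723,   3.        ]), array([ 564.61799086, -154.88613468,    3.        ])]
```

```bash
python3 -m handwheel '[{"tx":9.5,"ty":-6,"tz":34,"turn":-0.4,"claw":1},{"tx":0,"ty":0,"tz":45,"turn":0,"claw":1},{"tx":0,"ty":0,"tz":45,"turn":0,"claw":1},{"tx":0,"ty":0,"tz":45,"turn":0,"claw":1},{"tx":0,"ty":0,"tz":30,"turn":0,"claw":1},{"tx":0,"ty":0,"tz":16,"turn":0,"claw":1},{"tx":0,"ty":0,"tz":0,"turn":0,"claw":1},{"tx":0,"ty":0,"tz":0,"turn":0,"claw":1}]'
python3 - <<'E'
from h import *
a=vision.read_camera("wrist");cv2.imwrite("pics/w3.png",a)
s=manip.get_state();print(s["clock"],s["tcp_pos"],np.round(s["ee_rot"],4).tolist(),s["ft_force"])
E
```

```text
clock: 4.15
tcp_pos: [406.5, -21.8, 36.7]
ee_rot: [[0.063, -0.998, 0.0], [-0.998, -0.063, -0.0], [0.0, -0.0, -1.0]]
ft_force: [0.8, 0.6, 1.2]
width: -0.1
4.2 [406.90148354 -21.84565208  37.19538718] [[0.0621, -0.9981, 0.0019], [-0.9981, -0.0621, 0.0005], [-0.0004, -0.002, -1.0]] [-0.21157646 -0.36225168  1.05924533]
```

View pics/w3.png

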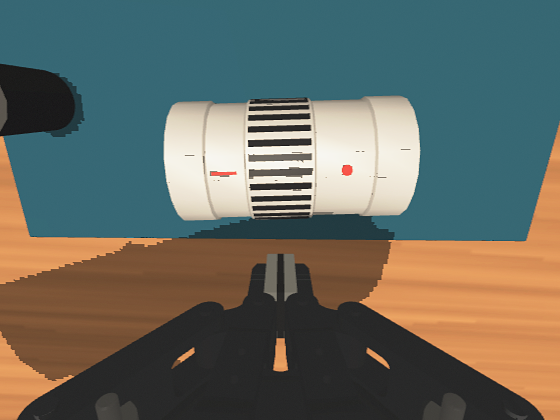

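The fingertip is at column 281 with the barrel's middle near 291, about 4 mm towards the lagging +y end, which helps square it. Starting the push.

```bash
python3 -m handwheel '[{"tx":0,"ty":-5,"tz":0,"turn":0,"claw":1},{"tx":0,"ty":-4,"tz":0,"turn":0,"claw":1},{"tx":0,"ty":-2,"tz":0,"turn":0,"claw":1},{"tx":0,"ty":-2,"tz":0,"turn":0,"claw":1},{"tx":0,"ty":-2,"tz":0,"turn":0,"claw":1},{"tx":0,"ty":-2,"tz":0,"turn":0,"claw":1},{"tx":0,"ty":-2,"tz":0,"turn":0,"claw":1},{"tx":0,"ty":-2,"tz":0,"turn":0,"claw":1},{"tx":0,"ty":-2,"tz":0,"turn":0,"claw":1},{"tx":0,"ty":-2,"tz":0,"turn":0,"claw":1},{"tx":0,"ty":-2,"tz":0,"turn":0,"claw":1},{"tx":0,"ty":-2,"tz":0,"turn":0,"claw":1}]'
cat > look.py <<'E'
from h import *;import sys
a=vision.read_camera("wrist");cv2.imwrite("pics/%s.png"%sys.argv[1],a)
s=manip.get_state();t=s["tcp_pos"];print(s["clock"],np.round(t,1),np.round(s["ft_force"],2))
x=float(sys.argv[2]) if len(sys.argv)>2 else t[0]+38
p,e,n=fit("wrist",a,[x,-20,.07],25);print("barrel",np.round(p,3),e,n,"to line",555.9-.058*p[1]-p[0])
E
python3 look.py w4
```

```text
clock: 5.4
tcp_pos: [435.0, -21.1, 36.3]
ee_rot: [[0.06, -0.998, -0.0], [-0.998, -0.06, -0.0], [0.0, 0.0, -1.0]]
ft_force: [-0.2, -0.3, 0.9]
width: 0.1
5.45 [435.5 -21.   36.3] [ 0.73  0.26 -1.27]
barrel [ 4.71982e+02 -2.20850e+01  8.60000e-02] 860.7411764705881 26771.29411764706 to line 85.19876946106496
```

```bash
for k in 1; do python3 -m handwheel '[{"tx":0,"ty":-2,"tz":0,"turn":0,"claw":1},{"tx":0,"ty":-2,"tz":0,"turn":0,"claw":1},{"tx":0,"ty":-2,"tz":0,"turn":0,"claw":1},{"tx":0,"ty":-2,"tz":0,"turn":0,"claw":1},{"tx":0,"ty":-2,"tz":0,"turn":0,"claw":1},{"tx":0,"ty":-2,"tz":0,"turn":0,"claw":1},{"tx":0,"ty":-2,"tz":0,"turn":0,"claw":1},{"tx":0,"ty":-2,"tz":0,"turn":0,"claw":1},{"tx":0,"ty":-2,"tz":0,"turn":0,"claw":1},{"tx":0,"ty":-2,"tz":0,"turn":0,"claw":1},{"tx":0,"ty":-2,"tz":0,"turn":0,"claw":1},{"tx":0,"ty":-2,"tz":0,"turn":0,"claw":1}]'; done; python3 look.py w5
```

```text
clock: 6.65
tcp_pos: [459.0, -19.6, 36.3]
ee_rot: [[0.06, -0.998, -0.0], [-0.998, -0.06, -0.0], [0.0, 0.0, -1.0]]
ft_force: [0.5, -0.1, -0.5]
width: -0.0
6.7 [459.4 -19.6  36.4] [-0.68 -0.03 -0.35]
barrel [ 4.96046e+02 -1.99110e+01  9.10000e-02] 837.0666666666666 26780.454901960788 to line 61.009252351914824
```

```bash
for k in 1; do python3 -m handwheel '[{"tx":-2,"ty":-2,"tz":0,"turn":0,"claw":1},{"tx":-2,"ty":-2,"tz":0,"turn":0,"claw":1},{"tx":-2,"ty":-2,"tz":0,"turn":0,"claw":1},{"tx":0,"ty":-2,"tz":0,"turn":0,"claw":1},{"tx":0,"ty":-2,"tz":0,"turn":0,"claw":1},{"tx":0,"ty":-2,"tz":0,"turn":0,"claw":1},{"tx":0,"ty":-2,"tz":0,"turn":0,"claw":1},{"tx":0,"ty":-2,"tz":0,"turn":0,"claw":1},{"tx":0,"ty":-2,"tz":0,"turn":0,"claw":1},{"tx":0,"ty":-2,"tz":0,"turn":0,"claw":1},{"tx":0,"ty":-2,"tz":0,"turn":0,"claw":1},{"tx":0,"ty":-2,"tz":0,"turn":0,"claw":1}]';  python3 -m handwheel '[{"tx":0,"ty":-2,"tz":0,"turn":0,"claw":1},{"tx":0,"ty":-2,"tz":0,"turn":0,"claw":1},{"tx":0,"ty":-2,"tz":0,"turn":0,"claw":1},{"tx":0,"ty":-2,"tz":0,"turn":0,"claw":1},{"tx":0,"ty":-2,"tz":0,"turn":0,"claw":1},{"tx":0,"ty":-2,"tz":0,"turn":0,"claw":1},{"tx":0,"ty":-2,"tz":0,"turn":0,"claw":1},{"tx":0,"ty":-2,"tz":0,"turn":0,"claw":1},{"tx":0,"ty":-2,"tz":0,"turn":0,"claw":1},{"tx":0,"ty":-2,"tz":0,"turn":0,"claw":1}]'; done; python3 look.py w6
```

```text
clock: 7.9
tcp_pos: [482.6, -12.2, 36.3]
ee_rot: [[0.06, -0.998, -0.0], [-0.998, -0.06, -0.0], [0.0, 0.0, -1.0]]
ft_force: [-0.8, -0.3, -0.7]
width: 0.0
clock: 8.9
tcp_pos: [502.6, -11.0, 36.3]
ee_rot: [[0.06, -0.998, 0.0], [-0.998, -0.06, 0.0], [-0.0, -0.0, -1.0]]
ft_force: [-0.6, -0.6, 0.0]
width: 0.1
8.95 [503.  -10.9  36.4] [-0.14 -0.49 -0.35]
barrel [ 5.40378e+02 -1.60280e+01  8.20000e-02] 3031.0313725490196 29650.776470588233 to line 16.45166628120728
```

```bash
python3 -m handwheel '[{"tx":0,"ty":-2,"tz":0,"turn":0,"claw":1},{"tx":0,"ty":-2,"tz":0,"turn":0,"claw":1},{"tx":0,"ty":-2,"tz":0,"turn":0,"claw":1},{"tx":0,"ty":-2,"tz":0,"turn":0,"claw":1},{"tx":0,"ty":-2,"tz":0,"turn":0,"claw":1},{"tx":0,"ty":-1.5,"tz":0,"turn":0,"claw":1},{"tx":0,"ty":-1.5,"tz":0,"turn":0,"claw":1},{"tx":0,"ty":-1,"tz":0,"turn":0,"claw":1},{"tx":0,"ty":-1,"tz":0,"turn":0,"claw":1},{"tx":0,"ty":0,"tz":0,"turn":0,"claw":1},{"tx":0,"ty":0,"tz":0,"turn":0,"claw":1}]'; python3 -m handwheel '[{"tx":0,"ty":5,"tz":0,"turn":0,"claw":1},{"tx":0,"ty":15,"tz":0,"turn":0,"claw":1},{"tx":0,"ty":0,"tz":-40,"turn":0,"claw":1},{"tx":0,"ty":0,"tz":-40,"turn":0,"claw":1},{"tx":0,"ty":0,"tz":-40,"turn":0,"claw":1},{"tx":0,"ty":0,"tz":0,"turn":0,"claw":1},{"tx":0,"ty":0,"tz":0,"turn":0,"claw":1}]' | head -2
sed -i 's/np.ones((5,5))/np.ones((11,11))/' h.py
cat >> look.py <<'E'
for r in ([[548,120],[552,50]],[[561,-80],[564,-135]]):
    try: print("line",line("wrist",a,*r))
    except Exception as e: print(e)
E
python3 look.py w7 555
```

```text
clock: 10.05
tcp_pos: [517.4, -10.1, 36.3]
ee_rot: [[0.06, -0.998, -0.0], [-0.998, -0.06, 0.0], [-0.0, 0.0, -1.0]]
ft_force: [0.3, 1.1, 1.3]
width: -0.1
clock: 10.75
tcp_pos: [497.2, -11.1, 157.1]
10.8 [496.5 -11.4 155.8] [-0.2   0.51 -1.24]
barrel [ 5.53561e+02 -1.49830e+01  8.50000e-02] 172.07843137254903 9005.701960784312 to line 3.2079998571824717
line (array([-5.56684018e-02,  5.54943027e+02]), np.float64(0.019014583362485953), 80)
line (array([-5.01555855e-02,  5.54847305e+02]), np.float64(0.04692857229629236), 80)
```

View pics/w7.png

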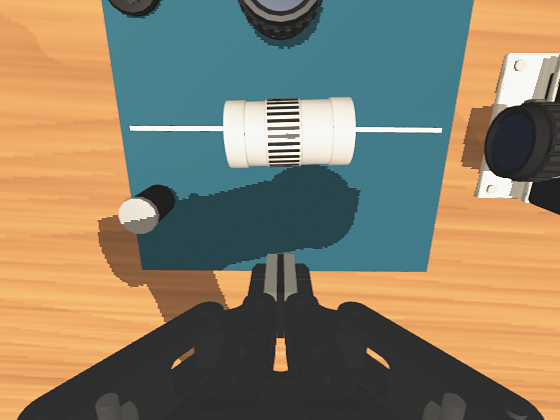

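The barrel lies across the line at px (290,132), sitting about 1.9 mm short and about 1.9° off in yaw. The line shows on both sides, and the lens and film can are untouched. I'll give it a final small nudge.

```bash
python3 -m handwheel '[{"tx":0,"ty":0,"tz":40,"turn":0,"claw":1},{"tx":0,"ty":0,"tz":45,"turn":0,"claw":1},{"tx":0,"ty":0,"tz":35,"turn":0,"claw":1},{"tx":0,"ty":0,"tz":0,"turn":0,"claw":1},{"tx":0,"ty":-13,"tz":0,"turn":0,"claw":1},{"tx":0,"ty":-4,"tz":0,"turn":0,"claw":1},{"tx":0,"ty":-1,"tz":0,"turn":0,"claw":1},{"tx":0,"ty":-1,"tz":0,"turn":0,"claw":1},{"tx":0,"ty":-1,"tz":0,"turn":0,"claw":1},{"tx":0,"ty":-1,"tz":0,"turn":0,"claw":1},{"tx":0,"ty":-0.8,"tz":0,"turn":0,"claw":1},{"tx":0,"ty":0,"tz":0,"turn":0,"claw":1}]'; python3 -m handwheel '[{"tx":0,"ty":0,"tz":0,"turn":0,"claw":1},{"tx":0,"ty":5,"tz":0,"turn":0,"claw":1},{"tx":0,"ty":15,"tz":0,"turn":0,"claw":1},{"tx":0,"ty":0,"tz":-40,"turn":0,"claw":1},{"tx":0,"ty":0,"tz":-40,"turn":0,"claw":1},{"tx":0,"ty":0,"tz":-40,"turn":0,"claw":1},{"tx":0,"ty":0,"tz":0,"turn":0,"claw":1},{"tx":0,"ty":0,"tz":0,"turn":0,"claw":1}]' | head -2;python3 look.py w8 555
```

```text
clock: 12.0
tcp_pos: [519.2, -10.0, 36.4]
ee_rot: [[0.06, -0.998, 0.0], [-0.998, -0.06, 0.0], [-0.0, -0.0, -1.0]]
ft_force: [0.3, -0.6, 0.1]
width: 0.6
clock: 12.8
tcp_pos: [499.0, -11.0, 157.1]
12.85 [498.3 -11.2 155.8] [-0.61  0.42 -0.83]
barrel [ 5.55451e+02 -1.48160e+01  8.10000e-02] 232.38823529411766 8945.592156862745 to line 1.3086963600391073
line (array([-5.54560213e-02,  5.54927841e+02]), np.float64(0.022548263561359288), 80)
line (array([-5.08391255e-02,  5.54784337e+02]), np.float64(0.04477213776186697), 80)
```

Barrel is now centred to within about 0.1 mm by the wrist view, with about 1.6° yaw. On to the shutter.

```bash
python3 -m handwheel '[{"tx":30,"ty":-6,"tz":-20,"turn":0,"claw":1},{"tx":45,"ty":-9,"tz":-12,"turn":0,"claw":1},{"tx":45,"ty":-9,"tz":-11,"turn":0,"claw":1},{"tx":45,"ty":-9,"tz":0,"turn":0,"claw":1},{"tx":45,"ty":-9,"tz":0,"turn":0,"claw":1},{"tx":30,"ty":-5,"tz":0,"turn":0,"claw":1},{"tx":0,"ty":0,"tz":0,"turn":0,"claw":1},{"tx":0,"ty":0,"tz":0,"turn":0,"claw":1}]'
python3 - <<'E'
from h import *
a=vision.read_camera("wrist");cv2.imwrite("pics/w9.png",a)
s=manip.get_state();print(s["clock"],s["tcp_pos"],np.round(s["ee_rot"],3).tolist())
for r in models.mark_of("wrist","shutter_top")[:2]: print(r,ray("wrist",r["uv"],107))
h=cv2.cvtColor(a,cv2.COLOR_BGR2HSV);m=cv2.inRange(h,(8,190,140),(20,255,255));n,l,st,c=cv2.connectedComponentsWithStats(m)
for i in range(1,n):
    if st[i,4]>80: print(st[i],c[i],ray("wrist",c[i],107))
E
```

```text
clock: 13.65
tcp_pos: [559.4, -248.2, 196.7]
ee_rot: [[0.058, -0.998, -0.005], [-0.998, -0.058, 0.001], [-0.002, 0.005, -1.0]]
ft_force: [1.0, -0.3, -0.4]
width: -0.3
13.7 [ 559.5746403  -247.48262445  197.38351353] [[0.06, -0.998, -0.004], [-0.998, -0.06, 0.001], [-0.001, 0.004, -1.0]]
{'uv': [278.6, 147.8], 'conf': 0.64} [ 608.81972771 -243.15138215  107.        ]
```

View pics/w9.png

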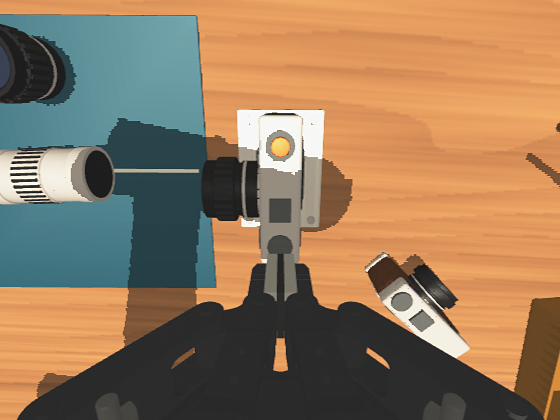

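Wrist view: orange button at px (280,147), which gives (609,-243.5). That agrees with the mat geometry's prediction of about (608,-243). Move above it, then press slowly.

```bash
python3 -m handwheel '[{"tx":-1,"ty":-30,"tz":0,"turn":0,"claw":1},{"tx":0,"ty":-19.5,"tz":0,"turn":0,"claw":1},{"tx":0,"ty":0,"tz":35,"turn":0,"claw":1},{"tx":0,"ty":0,"tz":30,"turn":0,"claw":1},{"tx":0,"ty":0,"tz":15,"turn":0,"claw":1},{"tx":0,"ty":0,"tz":0,"turn":0,"claw":1},{"tx":0,"ty":0,"tz":0,"turn":0,"claw":1},{"tx":0,"ty":0,"tz":0,"turn":0,"claw":1}]'
python3 - <<'E'
from h import *
a=vision.read_camera("wrist");cv2.imwrite("pics/w10.png",cv2.resize(a[150:350,180:400],None,fx=2,fy=2))
s=manip.get_state();print(s["clock"],s["tcp_pos"])
for r in models.mark_of("wrist","shutter_top")[:2]: print(r,ray("wrist",r["uv"],107))
E
```

```text
clock: 14.55
tcp_pos: [610.9, -243.6, 121.1]
ee_rot: [[0.061, -0.998, 0.003], [-0.998, -0.061, -0.001], [0.001, -0.003, -1.0]]
ft_force: [0.8, 0.9, 0.2]
width: 0.2
14.6 [ 610.83994279 -243.72754563  121.11528949]
{'uv': [281.8, 262.9], 'conf': 0.79} [ 605.67007074 -245.28975276  107.        ]
```

View pics/w10.png

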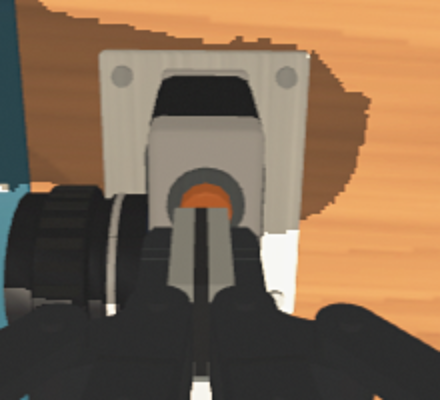

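The fingertip stands over the button, which is at crop px (205,205) against finger column 201. Pressing now.

```bash
python3 -m handwheel '[{"tx":0,"ty":0,"tz":11,"turn":0,"claw":1},{"tx":0,"ty":0,"tz":2,"turn":0,"claw":1},{"tx":0,"ty":0,"tz":2,"turn":0,"claw":1},{"tx":0,"ty":0,"tz":1,"turn":0,"claw":1},{"tx":0,"ty":0,"tz":0,"turn":0,"claw":1},{"tx":0,"ty":0,"tz":0,"turn":0,"claw":1}]';python3 -m handwheel '[{"tx":0,"ty":0,"tz":1,"turn":0,"claw":1},{"tx":0,"ty":0,"tz":0.5,"turn":0,"claw":1},{"tx":0,"ty":0,"tz":0,"turn":0,"claw":1},{"tx":0,"ty":0,"tz":0,"turn":0,"claw":1}]'
```

```text
clock: 15.25
tcp_pos: [609.6, -243.8, 103.6]
ee_rot: [[0.06, -0.998, -0.001], [-0.998, -0.06, 0.0], [-0.0, 0.0, -1.0]]
ft_force: [-2.2, 1.0, 2.6]
width: -0.1
clock: 15.65
tcp_pos: [609.8, -243.9, 103.1]
ee_rot: [[0.06, -0.998, 0.0], [-0.998, -0.06, -0.0], [0.0, -0.0, -1.0]]
ft_force: [-3.4, 3.2, 8.3]
width: 0.3
```

Fully down: 8.3 N and the tip at 103.1 mm, so the 4 mm travel is used up. Releasing, retreating and checking.

```bash
python3 -m handwheel '[{"tx":0,"ty":0,"tz":-5,"turn":0,"claw":1},{"tx":0,"ty":0,"tz":-20,"turn":0,"claw":1},{"tx":0,"ty":0,"tz":-45,"turn":0,"claw":1},{"tx":0,"ty":0,"tz":-45,"turn":0,"claw":1},{"tx":0,"ty":45,"tz":-15,"turn":0,"claw":1},{"tx":-20,"ty":40,"tz":0,"turn":0,"claw":1},{"tx":-40,"ty":25,"tz":0,"turn":0,"claw":1},{"tx":-45,"ty":10,"tz":0,"turn":0,"claw":1},{"tx":-45,"ty":0,"tz":0,"turn":0,"claw":1},{"tx":0,"ty":0,"tz":0,"turn":0,"claw":1},{"tx":0,"ty":0,"tz":0,"turn":0,"claw":1}]'; python3 look.py w11 555; python3 - <<'E'
from h import *
b=vision.read_camera("scene")
a=cv2.imread("pics/scene.png");cv2.imwrite("pics/fin.png",np.hstack([cv2.imread("pics/w11.png")[:,:420],b[120:330,150:480].repeat(1,0)] if 0 else [cv2.resize(cv2.imread("pics/w11.png"),(400,300)),cv2.resize(b,(400,300))]))
Z=dict(barrel=31,lens=3,film_can=3,lens_cap=3,jar=0,old_camera=0,screwdriver=0,shutter_top=107)
for n,z in Z.items():
    for r in models.mark_of("scene",n)[:1]: print(n,round(r["conf"],2),np.round(ray("scene",r["uv"],z)))
E
```

```text
clock: 16.75
tcp_pos: [481.4, -100.7, 232.0]
ee_rot: [[0.062, -0.998, 0.001], [-0.998, -0.062, -0.0], [0.0, -0.001, -1.0]]
ft_force: [0.6, -0.2, 0.9]
width: 0.0
16.8 [ 481.5 -101.5  231.8] [ 1.5  -0.55  0.01]
barrel [ 5.56738e+02 -1.49770e+01  8.80000e-02] 295.0509803921568 5861.2 to line 0.030753272842162005
line (array([-4.55645187e-02,  5.55542703e+02]), np.float64(0.4462651789820521), 80)
line (array([-5.00592966e-02,  5.55863053e+02]), np.float64(0.08484226459687605), 80)
barrel 0.75 [556. -15.  31.]
lens 0.57 [656.   8.   3.]
film_can 0.54 [522. -45.   3.]
lens_cap 0.66 [475. 111.   3.]
jar 0.56 [406. 352.   0.]
old_camera 0.78 [ 425. -407.    0.]
screwdriver 0.73 [555.  -8.   0.]
shutter_top 0.52 [ 614. -247.  107.]
```

View pics/fin.png

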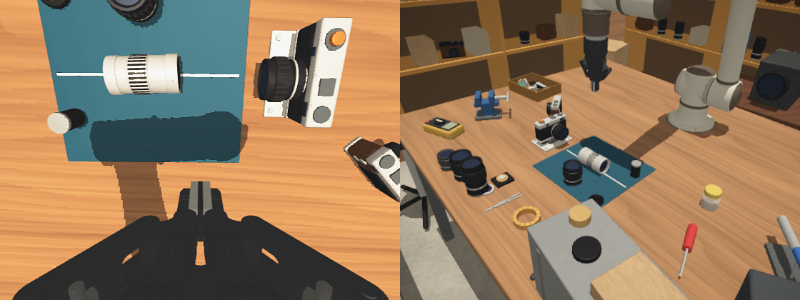

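The barrel lies on the line (left picture, px (143,75)), the button is up again, and everything else stands as before. Handing in.

```bash
python3 -c "
from rig import manip;print(manip.hand_in(),manip.get_state()['clock'])"
```

```text
the job is handed in; nothing more can be done
the job is handed in; nothing more can be done
```

The barrel now rests on the white line and its record picture has been taken. I rolled it about 95 mm with the shut fingertip, about 5 mm above its axis, at 20 mm/s or less. A final 2 mm nudge centred it. Then I pressed the shutter once and released it. The job was handed in at about 17 s, with the robot clear of everything.

- **Barrel position:** the last wrist view puts the centre within about 0.3 mm of the line. The axis is still yawed about 1.6–2.2° to the line. It started about that far out; pushing off-centre barely changed it, so I left it.
- **Shutter:** the tip went down to 103.1 mm with 8.3 N, which is the full 4 mm of travel. The last picture shows the button standing clear, though I did not measure its height.
- **Other things:** in the last pictures they stand where they did. The network's final scene readings for the film can, lens cap and screwdriver disagreed, landing on the wrong objects. I trusted the pictures instead.

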